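Square a plate stack and set its screw cap

ROBOT

A 6-joint arm with a two-finger parallel gripper is mounted at the origin on the work surface. World frame = base frame: x ahead of the robot, y to its left, z up, the work surface at z = 0. Lengths are in mm, angles in rad, forces in N, time in s.
With the tool pointing down it reaches from about 350 to 775 mm from the base axis. Payload 7.3 kg.
Tool frame: the origin (TCP) lies at the very end of the fingers, on their centre line; the grasp point (between the pads) lies 19 mm behind it; z points along the fingers, y is the line along which they close (so a half turn about z gives the same grasp; the last joint's range is limited). The gripper opens to 92 mm and grips with 3 to 60 N. Pads are 19 mm wide; open, the fingers measure 130 mm over their backs; the gripper's body (75 mm by 190 mm) begins 47 mm behind the grasp point.
Start: joints at [-1.314, 0.342, 1.524, -0, 1.275, -0.146], TCP at [205.821, -482.993, 226.741] pointing down, gripper open.
Joint ranges: [-2.53, 2.53], [-0.77, 2.02], [0.04, 2.7], [-1, 4.14], [0.28, 2.66], [-3.11, 3.11]. Speed limits (rad/s): [2.57, 2.57, 3.14, 3.14, 3.14, 3.14].

INTERFACE

Orientations are given as [roll, pitch, yaw] about the fixed x, y, z axes, in that order (R = Rz(yaw) Ry(pitch) Rx(roll)).
In Python, from plant import * gives the robot as it stands.
- The arm moves only by the tool arm_command, never from a script. Its arguments are lists of equal length, an entry for each row: "gripper": the finger opening in mm, from 0 to 91.8; "dp": the shift along the tool's x, y, z in units of 25 mm (1.0 is 25 mm), a list of three; "twist": the turn about the tool's z in units of 5 degrees (1.0 is 5 degrees). A call has exactly 5 rows; each row shifts and turns the commanded pose from where the row before left it, along the tool's axes as they then stand; what a row does not reach is not made up. A row lasts 1/8 s, in which the tool goes at most 62.5 mm and 10.7 degrees, less where a joint would pass 70% of its speed; a pose out of reach is approached as far as the arm can. A call is refused whole if a number of a shift passes 1 or a number of a turn 1, either way. A call with a gripper value outside its range is refused whole. The fingers move at their own pace and stop on an object; the grip force is fixed at half the most. Time passes only in rows, so rows that do not move let the fingers close, or fill a call up. It gives the time, the measured TCP pose, the force, the opening and the grip force at its end, in the units of the state.
- get_obs(): the state, without advancing time (a new reading comes with each control period).
- capture(name): name is "scene" or "side" or "wrist"; returns the picture (384x512x3 uint8, red, green, blue); there is no depth.
- get_calibration(name): a dict with "mtx" (3x3 intrinsics, pixels), "position" and "attitude" of the camera in the world; the wrist camera has in their place "mount" (4x4, takes a point from camera to tool coordinates, whose origin is the TCP and whose axes are the flange's). Camera axes: x right, y down, z forward; pixel columns grow to the right and rows downward; lengths in mm; the calibration is good to about 2 mm. A picture is of the moment at which its call begins: read the wrist's pose just before it. get_calibration takes no time and is no camera call.
- close_job(): hands the job in; it is judged then, once.
The state is a dict: "time": time; "joint_positions": joint angles; "dq": joint speeds; "tau": joint torques, N m; "tool_pos": TCP position; "tcp_rot": TCP orientation; "contact_force": force on the tool from outside, world axes, zero at the start; "moment": the same for the moment, N m; "grip_width": finger opening in mm; "finger_force": force on a finger pad.
Only numpy, scipy, OpenCV 4.12 (cv2) and the standard library are available. Lean on these libraries where they do the work, as an engineer would, in place of code of your own. Each camera call takes 0.05 s, during which the arm holds its last target. There are 200 camera calls.

TASK

On the small jig, first tap the three loose aluminium plates square, so that their edges line up with one another and with the steel block under them. Then screw the knurled cap down clockwise until it bottoms out, back it off a quarter turn so the stack is captive but not nipped, and finish while still holding the cap between the fingers, ready for me to lock it. Leave the multimeter, the wire spool and the screwdriver where they are.

Things in the scene. Friction and masses are not known exactly. Their poses are not given: they have to be found in the camera images.
- jig: the jig, fixed to the bench: dark steel foot 110 x 110 mm, 8 mm thick, on it a block 50 x 50 mm, its top 30 mm above the bench; a 10 mm stud in its middle carries plates and cap. Origin: on the stud's axis at bench height; x and y along the block's edges, z up. The block has the plates' outline: its faces show where their edges belong
- plate1_mid (a point): one of three equal loose square plates, plain aluminium, 50 x 50 x 4 mm, with a 26 mm hole round the 10 mm stud, so it slides about 8 mm any way; the lowest of the stack. The point is its centre, half-way up (32 mm above the bench); x and y along its edges, z up. 22 g; starts up to 5 mm off in x and y and 0.1 rad askew to the block. A skewed plate can jam between flat fingers: tap near its corners
- plate2_mid (a point): one of three equal loose square plates, plain aluminium, 50 x 50 x 4 mm, with a 26 mm hole round the 10 mm stud, so it slides about 8 mm any way; the middle one of the stack. The point is its centre, half-way up (36 mm above the bench); x and y along its edges, z up. 22 g; starts up to 5 mm off in x and y and 0.1 rad askew to the block
- plate3_mid (a point): one of three equal loose square plates, plain aluminium, 50 x 50 x 4 mm, with a 26 mm hole round the 10 mm stud, so it slides about 8 mm any way; the top one of the stack. The point is its centre, half-way up (40 mm above the bench); x and y along its edges, z up. 22 g; starts up to 5 mm off in x and y and 0.1 rad askew to the block. The stack's top is 42 mm above the bench
- cap_mid (a point): centre (half-way up) of the black knurled screw cap, round, 34 mm across the grip, 30 mm tall, on the jig's axis. Bottomed out, its underside is 44 mm and its top 74 mm above the bench, 2 mm clear of the plates; it rises 3 mm per turn backed off. x axis: along the thin steel index rib on its top. Grip its side from above, finger tips clear of the plates
- cap (a joint): angle of the screw cap in rad: 0 is bottomed out on its stop, and it grows as the cap is backed off (counter-clockwise from above); starts about 1.9 to 2.9 backed off; a quarter turn is 1.57. It turns with a steady friction of about 0.06 N m, stays where it is left, and stops hard at 0, where the index rib points along the jig's x axis
- meter: bystander: hand-held multimeter, 150 x 75 x 34 mm, lying flat; origin under its middle, x along its length
- spool: bystander: spool of copper wire standing on its flange, 60 mm across, 36 mm tall; origin under its middle
- driver: bystander: screwdriver 200 mm long, 26 mm thick, lying along its x axis, handle to -x; origin on the bench under its middle
Mind the look-alikes: they are no part of the job. Leave any green look-alike of the part that bears plate2_mid alone.

How it is judged:
By the outcome, as a careful person would: the job done as asked, in the order asked, and still so for the second after the job is handed in, while the arm keeps its last pose, push and grip.
It also fails if it takes over 67 s, if anything falls off the work surface, if the arm or the gripper's body presses on something with over 40 N, if the wrist force passes 120 N, or if a joint passes its speed limit or range.

## Working session

There is one attempt and no reset: what is moved stays moved. The work goes in short steps, Python scripts to look and compute and a tool call to move; the robot and the scene stay as the last step left them, time stands still between calls to the robot, and variables do not carry over. Pictures are saved under pics/ and viewed, at most 10 in all, crops included, and the job is handed in when it is done.

Besides the shell and the picture viewer there is one more tool, called after ">>>" by a JSON object that holds its "method" and its "body". arm_command: Moves the arm, as the interface text tells. Its arguments: {"type":"object","properties":{"gripper":{"type":"array"},"dp":{"type":"array"},"twist":{"type":"array"}},"required":["gripper","dp","twist"]}

```bash
mkdir -p pics; ls; python3 - <<'E'
from plant import *
import cv2,numpy as np
o=get_obs();print({k:np.round(v,3).tolist() for k,v in o.items()})
a=capture("scene");b=capture("side")
for n in("scene","side","wrist"):print(n,get_calibration(n))
cv2.imwrite("pics/scene.png",a[:,:,::-1]);cv2.imwrite("pics/side.png",b[:,:,::-1])
E
```

```text
pics
{'time': 0.0, 'joint_positions': [-1.314, 0.343, 1.525, -0.0, 1.275, -0.146], 'dq': [0.001, -0.001, 0.001, -0.0, 0.002, 0.001], 'tau': [-0.003, -43.125, -24.422, 0.071, 0.056, -0.0], 'tool_pos': [205.712, -482.574, 226.017], 'tcp_rot': [-3.14, -0.0, 0.403], 'contact_force': [0.481, 0.573, -0.311], 'moment': [-0.018, 0.008, 0.023], 'finger_force': 0.0, 'grip_width': 91.502}
scene {'mtx': array([[473.38020715,   0.        , 262.75312855],
       [  0.        , 473.38020715, 191.66443932],
       [  0.        ,   0.        ,   1.        ]]), 'position': array([ 976.61234482, -306.97935608,  802.22504118]), 'attitude': array([-2.53021614,  0.00664622,  0.84871191])}
side {'mtx': array([[398.05747962,   0.        , 252.30762193],
       [  0.        , 398.05747962, 190.53066871],
       [  0.        ,   0.        ,   1.        ]]), 'position': array([ 313.60476373, -620.6779814 ,  590.50185657]), 'attitude': array([-2.20535997,  0.00417412, -0.41637063])}
wrist {'mtx': array([[339.53996258,   0.        , 259.55073755],
       [  0.        , 339.53996258, 190.95696509],
       [  0.        ,   0.        ,   1.        ]]), 'mount': array([[ 2.23288888e-04, -9.51171471e-01, -3.08662894e-01,
         8.24767158e+01],
       [ 9.99999941e-01,  1.31429424e-04,  3.18395757e-04,
        -1.86306251e+00],
       [-2.62281574e-04, -3.08662947e-01,  9.51171444e-01,
        -1.59765172e+02],
       [ 0.00000000e+00,  0.00000000e+00,  0.00000000e+00,
         1.00000000e+00]])}
```

View pics/scene.png

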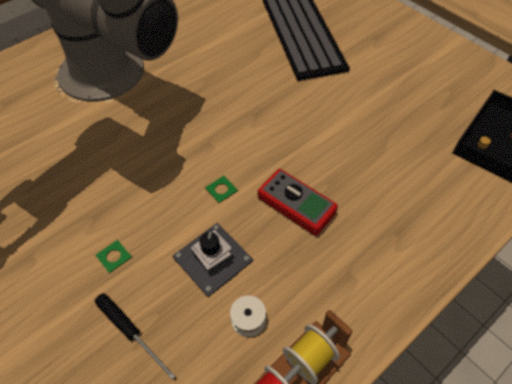

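View pics/side.png

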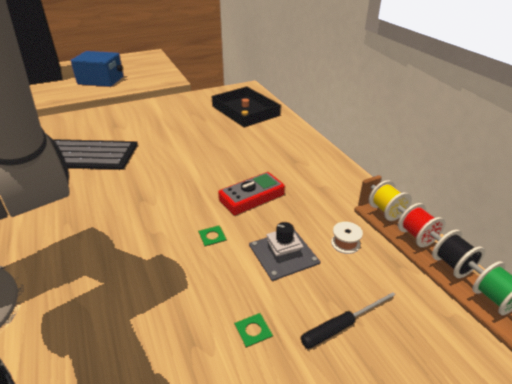

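The scene picture shows the jig at about (212,258), with the meter at (297,201), spool (249,315) and driver (135,335). The two green plates at (222,189) and (114,257) lie loose on the bench and are look-alikes. The plates I need are the plain aluminium ones on the jig's stud. In the side picture the jig is at (284,248).

```bash
cat > h.py <<'E'
import numpy as np,cv2
from scipy.spatial.transform import Rotation as R
from plant import *
def campose(n,o=None):
    c=get_calibration(n)
    if n!="wrist": return c["mtx"],R.from_euler('xyz',c["attitude"]).as_matrix(),np.array(c["position"])
    Rt=R.from_euler('xyz',o["tcp_rot"]).as_matrix();m=np.array(c["mount"])
    return c["mtx"],Rt@m[:3,:3],Rt@m[:3,3]+np.array(o["tool_pos"])
def onplane(uv,z,P):
    K,Rc,p=P;uv=np.atleast_2d(uv).astype(float)
    d=(Rc@np.linalg.inv(K)@np.c_[uv,np.ones(len(uv))].T).T
    return p+d*((z-p[2])/d[:,2])[:,None]
def proj(X,P):
    K,Rc,p=P;q=(np.atleast_2d(X)-p)@Rc@K.T
    return q[:,:2]/q[:,2:]
def jig2w(J,X):
    x,y,a=J;X=np.atleast_2d(np.array(X,float));c,s=np.cos(a),np.sin(a)
    return np.c_[x+c*X[:,0]-s*X[:,1],y+s*X[:,0]+c*X[:,1],X[:,2]]
E
python3 - <<'E'
from h import *
for n,q in(("scene",[(214,224),(252,259),(209,293),(174,256)]),("side",[(250,243),(275,278),(319,263),(291,228)])):
    w=onplane(q,8,campose(n));print(n,w.round(1).tolist(),w.mean(0).round(1),np.linalg.norm(w-np.roll(w,1,0),axis=1).round())
    e=w[1]-w[0];print(np.degrees(np.arctan2(e[1],e[0])))
I=cv2.imread("pics/scene.png");S=cv2.imread("pics/side.png")
a=cv2.resize(I[210:300,165:260],None,fx=5,fy=5,interpolation=2);b=cv2.resize(S[210:285,240:325],None,fx=4,fy=4,interpolation=2)
h=max(a.shape[0],b.shape[0]);pad=lambda x:cv2.copyMakeBorder(x,0,h-x.shape[0],0,0,0)
o=np.hstack([pad(a),pad(b)]);print(o.shape);cv2.imwrite("pics/c1.png",o[:, :800])
E
```

```text
scene [[549.9, -65.3, 8.0], [657.0, -59.2, 8.0], [657.2, -160.4, 8.0], [555.3, -164.5, 8.0]] [ 604.9 -112.4    8. ] [ 99. 107. 101. 102.]
3.2705845787532457
side [[552.1, -63.5, 8.0], [557.4, -170.1, 8.0], [654.0, -171.0, 8.0], [652.7, -57.1, 8.0]] [ 604.  -115.4    8. ] [101. 107.  97. 114.]
-87.16023543606413
(450, 815, 3)
```

View pics/c1.png

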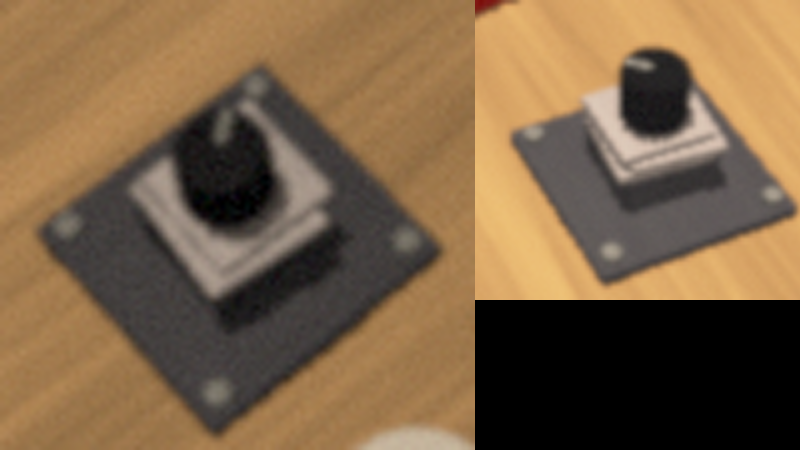

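Foot corners from both cameras agree: jig centre ≈ (604, -114), rotated about 2–3° (mod 90°), with edges near 105 mm against a true 110. The crop confirms aluminium plates under the black cap. I'll move above it.

>>> {"method": "arm_command", "body": {"gripper": [91.8,91.8,91.8,91.8,91.8], "dp": [[1,-0.36,0],[1,-0.36,0],[1,-0.36,0],[1,-0.36,0],[1,-0.36,0]], "twist": [0,0,0,0,0]}}

```text
time: 0.72
tool_pos: [303.7, -391.7, 226.4]
tcp_rot: [-3.141, 0.0, 0.403]
contact_force: [0.4, 0.7, -1.4]
grip_width: 91.9
finger_force: 0.0
```

>>> {"method": "arm_command", "body": {"gripper": [91.8,91.8,91.8,91.8,91.8], "dp": [[1,-0.36,0.2],[1,-0.36,0.2],[1,-0.36,0.2],[1,-0.36,0.2],[1,-0.36,0.2]], "twist": [0,0,0,0,0]}}

```text
time: 1.35
tool_pos: [400.9, -301.4, 201.2]
tcp_rot: [-3.141, 0.0, 0.403]
contact_force: [-0.0, -0.3, -0.0]
grip_width: 91.5
finger_force: 0.0
```

>>> {"method": "arm_command", "body": {"gripper": [91.8,91.8,91.8,91.8,91.8], "dp": [[1,-0.36,0.2],[1,-0.36,0.2],[1,-0.36,0.2],[1,-0.36,0.2],[1,-0.36,0.2]], "twist": [0,0,0,0,0]}}

```text
time: 1.98
tool_pos: [498.3, -211.0, 176.2]
tcp_rot: [-3.141, 0.001, 0.403]
contact_force: [0.4, 0.3, -0.2]
grip_width: 91.8
finger_force: 0.0
```

>>> {"method": "arm_command", "body": {"gripper": [91.8,91.8,91.8,91.8,91.8], "dp": [[1,-0.36,0.2],[1,-0.36,0.2],[1,-0.36,0.2],[1,-0.36,0.2],[1,-0.36,0.2]], "twist": [0,0,0,0,0]}}

```text
time: 2.6
tool_pos: [595.6, -120.7, 151.0]
tcp_rot: [-3.141, 0.001, 0.403]
contact_force: [0.5, -1.1, -0.1]
grip_width: 91.7
finger_force: 0.0
```

>>> {"method": "arm_command", "body": {"gripper": [91.8,91.8,91.8,91.8,91.8], "dp": [[0,0,0],[0,0,0],[0,0,0],[0,0,0],[0,0,0]], "twist": [-1,-1,-1,-1,-1]}}

```text
time: 3.22
tool_pos: [595.0, -121.3, 151.1]
tcp_rot: [-3.141, 0.001, 0.842]
contact_force: [-0.7, -0.2, -0.8]
grip_width: 91.7
finger_force: 0.0
```

>>> {"method": "arm_command", "body": {"gripper": [91.8,91.8,91.8,91.8,91.8], "dp": [[0,0,0],[0,0,0],[0,0,0],[0,0,0],[0,0,0]], "twist": [-1,-1,-1,-1,-1]}}

```text
time: 3.85
tool_pos: [594.9, -121.3, 151.2]
tcp_rot: [-3.14, 0.0, 1.278]
contact_force: [-0.1, 0.3, -0.3]
grip_width: 91.4
finger_force: 0.0
```

>>> {"method": "arm_command", "body": {"gripper": [60,60,60,60,60], "dp": [[0,0,0],[0,0,0],[0,0,0],[0,0,0],[0,0,0]], "twist": [-1,-1,-1,-0.8,0]}}

```text
time: 4.47
tool_pos: [595.0, -121.3, 151.3]
tcp_rot: [-3.141, -0.0, 1.606]
contact_force: [-0.3, 0.9, 0.1]
grip_width: 59.9
finger_force: 0.0
```

```bash
python3 - <<'E'
from h import *
o=get_obs();a=capture("wrist");print({k:np.round(o[k],3).tolist() for k in("time","tool_pos","tcp_rot","contact_force","moment","joint_positions")})
np.save("o1.npy",o,allow_pickle=True);a=a[:,:,::-1];cv2.imwrite("pics/w1.png",a)
P=campose("wrist",o);print(proj([[604,-114,42],[604,-114,74]],P))
cv2.imwrite("pics/w1b.png",cv2.resize(a,(800,600),interpolation=cv2.INTER_CUBIC))
E
```

```text
{'time': 4.475, 'tool_pos': [595.017, -121.329, 151.276], 'tcp_rot': [-3.141, -0.0, 1.606], 'contact_force': [-0.35, 0.944, 0.111], 'moment': [-0.008, -0.075, 0.03], 'joint_positions': [-0.327, 0.556, 1.393, -0.0, 1.193, -0.363]}
[[273.46288083 180.46824809]
 [275.11666109 192.61925036]]
```

View pics/w1b.png

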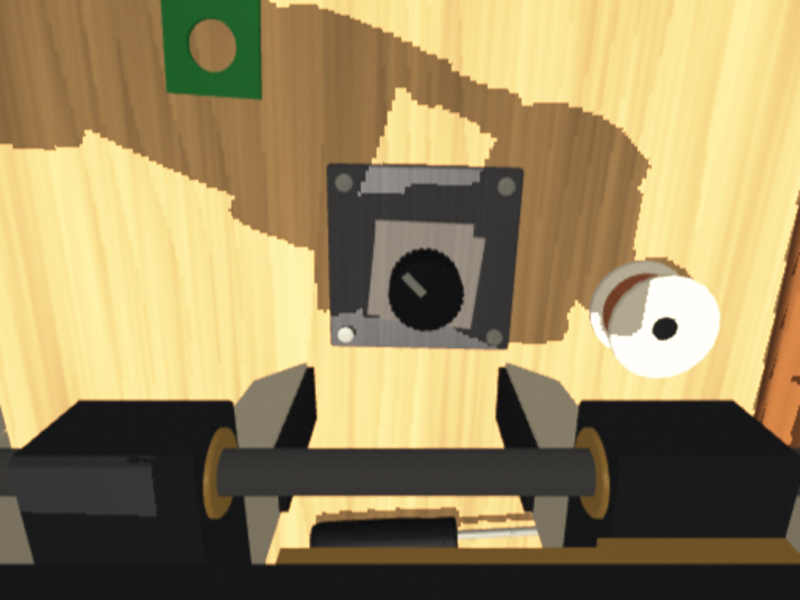

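The wrist view shows the foot corners at (328,164), (523,169), (508,349) and (332,346), and the cap at (426,289). Its rib points up-left, about 135° in the world, so jig x ≈ world +x and the cap is about 2.3 rad backed off. The plates are skewed, and the fingers are well clear at the bottom.

```bash
python3 - <<'E'
from h import *
from scipy.optimize import least_squares
o=np.load("o1.npy",allow_pickle=True).item();P=campose("wrist",o)
q=np.array([(328,164),(523,169),(508,349),(332,346)])/1.5625
C=[(-55,55,8),(55,55,8),(55,-55,8),(-55,-55,8)]
r=least_squares(lambda J:(proj(jig2w(J,C),P)-q).ravel(),[604,-114,0.04]);print(r.x.round(3),r.fun.round(2))
w=onplane(np.array([(405,275),(424,295)])/1.5625,75,P);d=w[0]-w[1];print(w.round(1),np.arctan2(d[1],d[0])-r.x[2])
J=r.x
for n,qq in(("scene",[(165+262/5,210+65/5),(165+440/5,210+248/5),(165+217/5,210+433/5),(165+40/5,210+232/5)]),):
    r2=least_squares(lambda J:(proj(jig2w(J,C),campose(n))-np.array(qq)).ravel(),[604,-114,0.04]);print(n,r2.x.round(3),r2.fun.round(1))
t=np.array(o["tool_pos"]);y=o["tcp_rot"][2]
X=[np.cos(y),np.sin(y)];Y=[np.sin(y),-np.cos(y)]
print("tool-frame offset to jig",np.dot(J[:2]-t[:2],X),np.dot(J[:2]-t[:2],Y),"twist deg",-np.degrees(J[2]+np.pi/2-y))
E
```

```text
[ 6.02475e+02 -1.11786e+02  1.50000e-02] [-0.85 -0.17  1.02 -0.63  0.39  0.75 -0.58  0.43]
[[ 591.8 -101.5   75. ]
 [ 601.1 -110.8   75. ]] 2.3335766493436974
scene [ 6.06910e+02 -1.12201e+02  1.40000e-02] [-0.1 -0.7  1.6 -0.  -0.2  0.7 -1.3 -0.2]
tool-frame offset to jig 9.271458264640577 7.793090688640961 twist deg 1.1867406048035023
```

>>> {"method": "arm_command", "body": {"gripper": [30,30,30,30,30], "dp": [[0.8,0.33,0],[0.8,0,0.2],[0.76,0,0.8],[0,0,1],[0,0,1]], "twist": [0.24,0,0,0,0]}}

```text
time: 5.15
tool_pos: [601.7, -61.0, 75.7]
tcp_rot: [-3.141, 0.0, 1.587]
contact_force: [-0.5, -0.1, 0.2]
grip_width: 30.2
finger_force: 0.0
```

>>> {"method": "arm_command", "body": {"gripper": [30,30,30,30,30], "dp": [[0,0,1],[0,0,1],[0,0,0.24],[0,0,0],[0,0,0]], "twist": [0,0,0,0,0]}}

```text
time: 5.78
tool_pos: [602.8, -62.1, 21.8]
tcp_rot: [3.14, 0.001, 1.586]
contact_force: [0.2, 0.6, -0.7]
grip_width: 29.9
finger_force: 0.0
```

>>> {"method": "arm_command", "body": {"gripper": [30,30,30,30,30], "dp": [[-0.12,0,0],[-0.12,0,0],[-0.12,0,0],[0,0,0],[0,0,0]], "twist": [0,0,0,0,0]}}

```text
time: 6.4
tool_pos: [602.3, -71.2, 20.7]
tcp_rot: [-3.142, 0.0, 1.586]
contact_force: [-0.3, -0.2, -0.1]
grip_width: 30.1
finger_force: 0.0
```

>>> {"method": "arm_command", "body": {"gripper": [30,30,30,30,30], "dp": [[-0.04,0,0],[-0.04,0,0],[-0.04,0,0],[-0.04,0,0],[0,0,0]], "twist": [0,0,0,0,0]}}

```text
time: 7.02
tool_pos: [602.4, -75.2, 20.7]
tcp_rot: [3.142, 0.0, 1.586]
contact_force: [0.2, -0.4, -0.6]
grip_width: 29.9
finger_force: 0.0
```

>>> {"method": "arm_command", "body": {"gripper": [30,30,30,30,30], "dp": [[-0.02,0,0],[-0.02,0,0],[-0.02,0,0],[0,0,0],[0,0,0]], "twist": [0,0,0,0,0]}}

```text
time: 7.65
tool_pos: [602.4, -76.4, 20.7]
tcp_rot: [-3.142, -0.0, 1.586]
contact_force: [-0.3, 2.1, -0.2]
grip_width: 29.4
finger_force: 1.3
```

>>> {"method": "arm_command", "body": {"gripper": [30,30,30,30,30], "dp": [[-0.02,0,0],[-0.02,0,0],[0,0,0],[0,0,0],[0,0,0]], "twist": [0,0,0,0,0]}}

```text
time: 8.28
tool_pos: [602.4, -76.4, 20.7]
tcp_rot: [-3.141, -0.001, 1.586]
contact_force: [0.3, 7.0, 0.9]
grip_width: 30.0
finger_force: 3.5
```

```bash
python3 - <<'E'
from h import *
o=get_obs();print({k:np.round(o[k],3).tolist() for k in("time","tool_pos","tcp_rot","contact_force","moment")})
a=capture("wrist");np.save("o2.npy",o,allow_pickle=True);cv2.imwrite("pics/w2.png",a[:,:,::-1])
P=campose("wrist",o);u,v=proj([[602.5,-112,42]],P)[0].astype(int);print(u,v)
cv2.imwrite("pics/w2b.png",cv2.resize(a[max(0,v-110):v+110,max(0,u-146):u+146,::-1],(796,600),interpolation=cv2.INTER_CUBIC))
E
```

```text
{'time': 8.275, 'tool_pos': [602.376, -76.426, 20.72], 'tcp_rot': [-3.141, -0.001, 1.586], 'contact_force': [0.252, 7.005, 0.873], 'moment': [1.193, -0.158, -0.089]}
262 335
```

View pics/w2b.png

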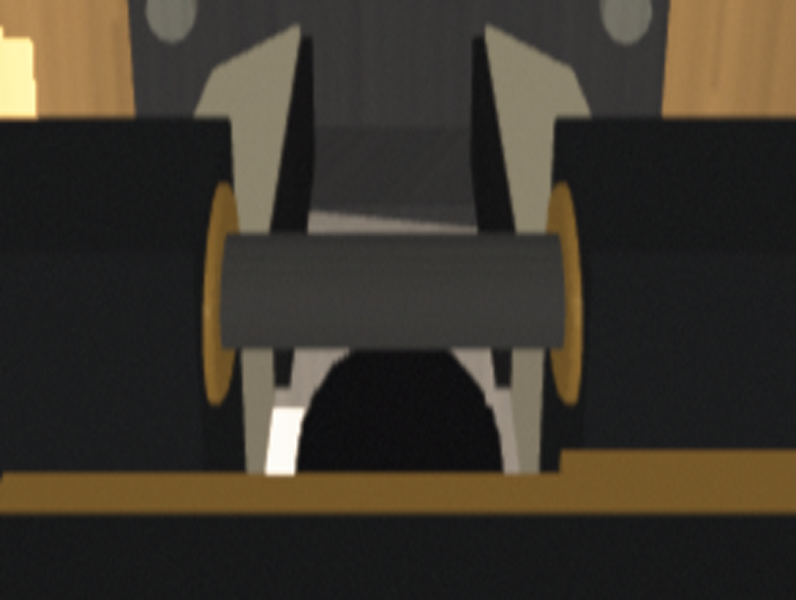

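Contact is a hard stop: force rises with no motion and the z moment is near 0, so the +y side is flush with the block. The image shows an edge still skewed between the fingers, so I'll do the opposite side.

>>> {"method": "arm_command", "body": {"gripper": [30,30,30,30,30], "dp": [[0.3,0,0],[0,0,-1],[0,0,-1],[0,0,-0.7],[-0.6,0,0]], "twist": [0,0,0,0,0]}}

```text
time: 8.95
tool_pos: [603.3, -85.2, 89.6]
tcp_rot: [3.139, 0.001, 1.588]
contact_force: [-0.2, -1.2, -0.3]
grip_width: 29.5
finger_force: 0.0
```

>>> {"method": "arm_command", "body": {"gripper": [30,30,30,30,30], "dp": [[-1,0,0],[-1,0,0],[-1,0,0],[0,0,0.7],[0,0,1]], "twist": [0,0,0,0,0]}}

```text
time: 9.57
tool_pos: [603.1, -160.2, 43.9]
tcp_rot: [-3.141, -0.0, 1.585]
contact_force: [0.3, -0.2, -0.4]
grip_width: 30.1
finger_force: 0.0
```

>>> {"method": "arm_command", "body": {"gripper": [30,30,30,30,30], "dp": [[0,0,1],[0,0,0],[0.1,0,0],[0.1,0,0],[0,0,0]], "twist": [0,0,0,0,0]}}

```text
time: 10.2
tool_pos: [604.1, -154.9, 21.6]
tcp_rot: [3.14, 0.001, 1.587]
contact_force: [-0.0, -0.3, 0.1]
grip_width: 29.8
finger_force: 0.0
```

>>> {"method": "arm_command", "body": {"gripper": [30,30,30,30,30], "dp": [[0.06,0,0],[0.06,0,0],[0.06,0,0],[0.06,0,0],[0.06,0,0]], "twist": [0,0,0,0,0]}}

```text
time: 10.82
tool_pos: [603.6, -148.2, 20.8]
tcp_rot: [3.141, 0.001, 1.586]
contact_force: [-0.1, -6.0, -0.7]
grip_width: 29.8
finger_force: 3.1
```

>>> {"method": "arm_command", "body": {"gripper": [30,30,30,30,30], "dp": [[0.03,0,0],[0.02,0,0],[0.02,0,0],[0.02,0,0],[0,0,0]], "twist": [0,0,0,0,0]}}

```text
time: 11.45
tool_pos: [603.6, -148.1, 20.8]
tcp_rot: [3.141, 0.004, 1.586]
contact_force: [-0.9, -10.4, -1.8]
grip_width: 30.0
finger_force: 5.4
```

>>> {"method": "arm_command", "body": {"gripper": [30,30,30,30,30], "dp": [[0.02,0,0],[0,0,0],[0,0,0],[0,0,0],[0,0,0]], "twist": [0,0,0,0,0]}}

```text
time: 12.08
tool_pos: [603.6, -148.2, 20.9]
tcp_rot: [3.141, 0.004, 1.586]
contact_force: [-1.0, -12.8, -2.9]
grip_width: 30.2
finger_force: 6.3
```

Stop at -148.15 against -76.4 on the other side puts the block's middle at y = -112.3, which agrees with the cameras. I'll lift off and look at the squareness.

>>> {"method": "arm_command", "body": {"gripper": [30,30,30,30,30], "dp": [[-0.35,0,0],[0,0,-1],[0,0,-1],[0,0,-1],[0,0,-1]], "twist": [0,0,0,0,0]}}

```text
time: 12.7
tool_pos: [603.3, -153.2, 121.3]
tcp_rot: [-3.141, -0.001, 1.586]
contact_force: [-0.8, -0.4, 0.4]
grip_width: 30.0
finger_force: 0.0
```

>>> {"method": "arm_command", "body": {"gripper": [72,72,72,72,72], "dp": [[0.6,0,0],[0.6,0,0],[0,0,0],[0,0,0],[0,0,0]], "twist": [0,0,0,0,0]}}

```text
time: 13.32
tool_pos: [603.0, -123.9, 120.3]
tcp_rot: [-3.141, -0.0, 1.586]
contact_force: [0.2, -0.1, 1.0]
grip_width: 71.1
finger_force: 0.0
```

```bash
python3 - <<'E'
from h import *
o=get_obs();print({k:np.round(o[k],3).tolist() for k in("time","tool_pos","tcp_rot","contact_force","moment")})
a=capture("wrist");np.save("o3.npy",o,allow_pickle=True);a=a[:,:,::-1];cv2.imwrite("pics/w3.png",a)
P=campose("wrist",o);J=(603.5,-112.3,.015)
u,v=proj(jig2w(J,[[0,0,42]]),P)[0].astype(int);print(u,v)
u0,v0=u-70,max(0,v-52)
c=cv2.resize(a[v0:v0+105,u0:u0+140],(800,600),interpolation=cv2.INTER_CUBIC)
cv2.imwrite("pics/w3b.png",c);print(u0,v0,a.shape)
E
```

```text
{'time': 13.325, 'tool_pos': [603.001, -123.876, 120.277], 'tcp_rot': [-3.141, -0.0, 1.586], 'contact_force': [0.202, -0.063, 1.047], 'moment': [-0.052, -0.135, -0.023]}
263 186
193 134 (384, 512, 3)
```

View pics/w3b.png

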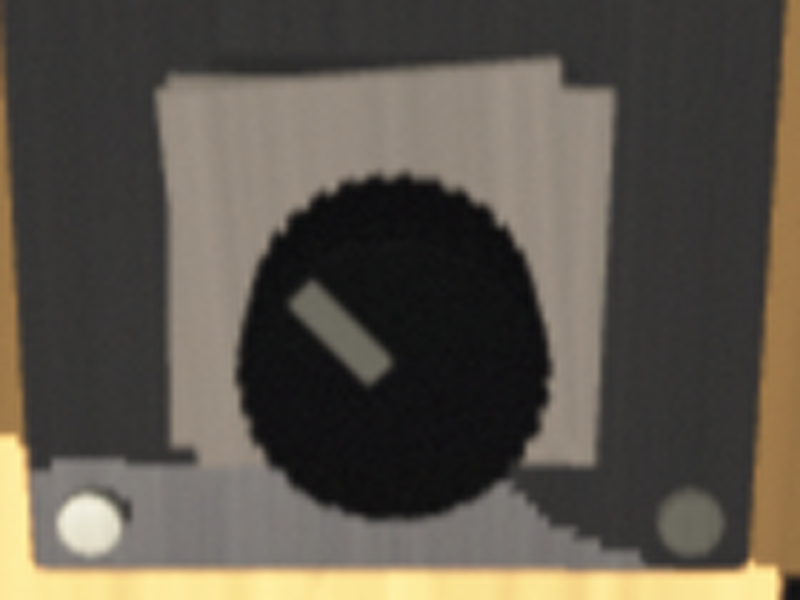

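The stack is still skewed. The top plate's upper edge runs (165,75) to (558,58), because each push stopped at the block after touching only one corner. The foot edge is level in the picture, so the tool yaw is true. I'll push the plates from +y a few mm past the block, with the tips just above it, so both fingers square them. Then I'll push back from -y to the block stop.

>>> {"method": "arm_command", "body": {"gripper": [30,30,30,30,30], "dp": [[0.82,0,0],[0.83,0,0],[0.83,0,0.5],[0,0,1],[0,0,1]], "twist": [0,0,0,0,0]}}

```text
time: 14.0
tool_pos: [601.9, -59.6, 57.0]
tcp_rot: [-3.141, -0.0, 1.588]
contact_force: [-0.1, -0.5, 0.1]
grip_width: 30.8
finger_force: 0.0
```

>>> {"method": "arm_command", "body": {"gripper": [30,30,30,30,30], "dp": [[0,0,0.9],[0,0,0.1],[0,0,0],[-0.16,0,0],[-0.16,0,0]], "twist": [0,0,0,0,0]}}

```text
time: 14.62
tool_pos: [602.8, -70.0, 34.1]
tcp_rot: [3.14, 0.001, 1.586]
contact_force: [0.0, -0.3, 0.2]
grip_width: 29.6
finger_force: 0.0
```

>>> {"method": "arm_command", "body": {"gripper": [30,30,30,30,30], "dp": [[0,0,0.04],[-0.1,0,0],[-0.1,0,0],[-0.1,0,0],[-0.1,0,0]], "twist": [0,0,0,0,0]}}

```text
time: 15.25
tool_pos: [602.4, -79.7, 32.2]
tcp_rot: [-3.142, -0.0, 1.586]
contact_force: [-0.3, 0.5, 0.4]
grip_width: 29.9
finger_force: 0.3
```

>>> {"method": "arm_command", "body": {"gripper": [30,30,30,30,30], "dp": [[0,0,0],[0,0,0],[0,0,0],[0,0,0],[0,0,0]], "twist": [0,0,0,0,0]}}

```text
time: 15.88
tool_pos: [602.4, -79.6, 32.2]
tcp_rot: [-3.142, 0.0, 1.586]
contact_force: [0.1, -0.7, -0.1]
grip_width: 30.2
finger_force: 0.0
```

>>> {"method": "arm_command", "body": {"gripper": [30,30,30,30,30], "dp": [[-0.07,0,0],[0,0,0],[0.4,0,0],[0,0,-1],[0,0,-1]], "twist": [0,0,0,0,0]}}

```text
time: 16.5
tool_pos: [602.0, -70.5, 82.5]
tcp_rot: [-3.141, -0.0, 1.587]
contact_force: [1.3, -0.5, 0.1]
grip_width: 29.6
finger_force: 0.0
```

>>> {"method": "arm_command", "body": {"gripper": [30,30,30,30,30], "dp": [[0,0,-0.5],[-0.8,0,0],[-1,0,0],[-1,0,0],[-0.8,0,0]], "twist": [0,0,0,0,0]}}

```text
time: 17.12
tool_pos: [603.0, -163.3, 93.5]
tcp_rot: [-3.14, -0.0, 1.585]
contact_force: [0.3, 0.5, 0.1]
grip_width: 30.0
finger_force: 0.0
```

>>> {"method": "arm_command", "body": {"gripper": [30,30,30,30,30], "dp": [[0,0,1],[0,0,1],[0,0,0.95],[0,0,0],[0,0,0]], "twist": [0,0,0,0,0]}}

```text
time: 17.75
tool_pos: [604.0, -162.0, 21.5]
tcp_rot: [3.141, 0.0, 1.586]
contact_force: [-0.8, 0.3, 1.3]
grip_width: 29.8
finger_force: 0.0
```

>>> {"method": "arm_command", "body": {"gripper": [30,30,30,30,30], "dp": [[0.1,0,0],[0.1,0,0],[0.1,0,0],[0.04,0,0],[0,0,0]], "twist": [0,0,0,0,0]}}

```text
time: 18.38
tool_pos: [603.6, -152.7, 21.1]
tcp_rot: [3.141, 0.0, 1.586]
contact_force: [-0.0, -0.4, 0.6]
grip_width: 30.1
finger_force: 0.0
```

>>> {"method": "arm_command", "body": {"gripper": [30,30,30,30,30], "dp": [[0.06,0,0],[0.06,0,0],[0.06,0,0],[0.05,0,0],[0,0,0]], "twist": [0,0,0,0,0]}}

```text
time: 19.0
tool_pos: [603.5, -148.2, 21.0]
tcp_rot: [3.141, 0.002, 1.586]
contact_force: [0.1, -5.2, -0.9]
grip_width: 29.9
finger_force: 2.7
```

>>> {"method": "arm_command", "body": {"gripper": [30,30,30,30,30], "dp": [[-0.35,0,0],[0,0,-1],[0,0,-1],[0,0,-1],[0,0,-1]], "twist": [0,0,0,0,0]}}

```text
time: 19.62
tool_pos: [603.5, -155.9, 121.6]
tcp_rot: [-3.141, -0.001, 1.586]
contact_force: [0.5, 0.0, -0.7]
grip_width: 29.9
finger_force: 0.0
```

>>> {"method": "arm_command", "body": {"gripper": [72,72,72,72,72], "dp": [[0.6,0,0],[0.6,0,0],[0,0,0],[0,0,0],[0,0,0]], "twist": [0,0,0,0,0]}}

```text
time: 20.25
tool_pos: [603.0, -126.1, 120.5]
tcp_rot: [-3.141, -0.0, 1.586]
contact_force: [0.2, 0.4, -0.3]
grip_width: 71.3
finger_force: 0.0
```

```bash
cat > look.py <<'E'
import sys
from h import *
n=sys.argv[1];o=get_obs();print({k:np.round(o[k],3).tolist() for k in("time","tool_pos","tcp_rot","contact_force","moment")})
a=capture("wrist");np.save(f"o{n}.npy",o,allow_pickle=True);a=a[:,:,::-1];cv2.imwrite(f"pics/w{n}.png",a)
P=campose("wrist",o);J=(603.5,-112.3,.015)
u,v=proj(jig2w(J,[[0,0,42]]),P)[0].astype(int)
u0,v0=u-70,max(0,v-52);print(u0,v0)
cv2.imwrite(f"pics/w{n}b.png",cv2.resize(a[v0:v0+105,u0:u0+140],(800,600),interpolation=cv2.INTER_CUBIC))
E
python3 look.py 4
```

```text
{'time': 20.25, 'tool_pos': [603.012, -126.116, 120.481], 'tcp_rot': [-3.141, -0.0, 1.586], 'contact_force': [0.171, 0.388, -0.323], 'moment': [-0.029, -0.068, 0.029]}
193 131
```

View pics/w4b.png

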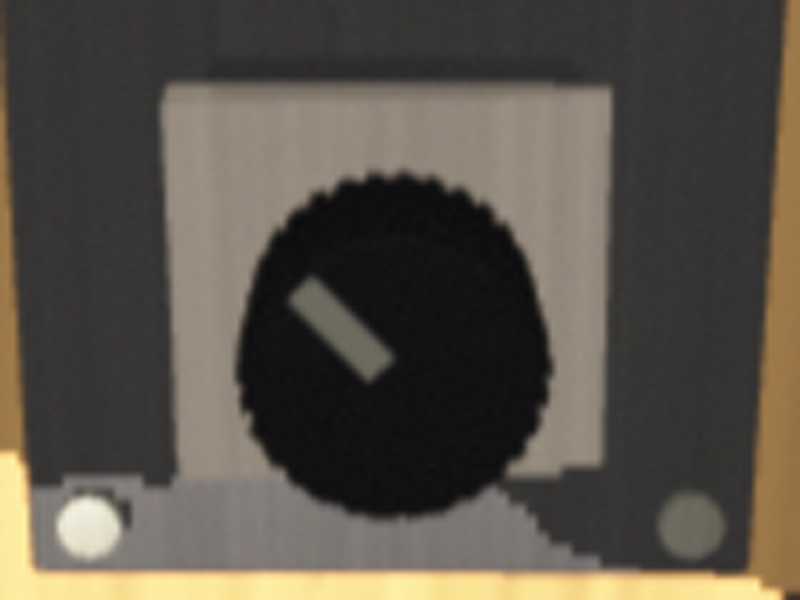

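The stack is now square: plate edges (163,85)–(612,88) and (605,465) are parallel to the foot. Next I'll squeeze across x, with the pads also closing on the block.

>>> {"method": "arm_command", "body": {"gripper": [72,72,72,72,72], "dp": [[0.55,0,0],[0,0,1],[0,0,1],[0,0,1],[0,0,1]], "twist": [0,0,0,0,0]}}

```text
time: 20.92
tool_pos: [602.9, -111.4, 20.3]
tcp_rot: [3.141, -0.0, 1.586]
contact_force: [1.2, -0.4, 0.1]
grip_width: 71.9
finger_force: 0.0
```

>>> {"method": "arm_command", "body": {"gripper": [72,66,60,56,54], "dp": [[0,0,0],[0,0,0],[0,0,0],[0,0,0],[0,0,0]], "twist": [0,0,0,0,0]}}

```text
time: 21.55
tool_pos: [602.7, -112.2, 21.6]
tcp_rot: [-3.141, 0.0, 1.586]
contact_force: [-2.0, -0.5, 3.5]
grip_width: 54.7
finger_force: 2.7
```

>>> {"method": "arm_command", "body": {"gripper": [53,52,51,50,49], "dp": [[0,0,0],[0,0,0],[0,0,0],[0,0,0],[0,0,0]], "twist": [0,0,0,0,0]}}

```text
time: 22.18
tool_pos: [604.0, -112.2, 21.3]
tcp_rot: [3.139, 0.001, 1.586]
contact_force: [3.2, 0.0, 2.8]
grip_width: 50.2
finger_force: 30.0
```

>>> {"method": "arm_command", "body": {"gripper": [49,49,54,62,72], "dp": [[0,0.05,0],[0,0,0],[0,0,0],[0,0,0],[0,0,0]], "twist": [0,0,0,0,0]}}

```text
time: 22.8
tool_pos: [603.9, -112.1, 20.5]
tcp_rot: [-3.141, -0.0, 1.586]
contact_force: [-0.8, 0.2, 0.8]
grip_width: 67.7
finger_force: 0.0
```

>>> {"method": "arm_command", "body": {"gripper": [72,72,72,72,72], "dp": [[0,0,-1],[0,0,-1],[0,0,-1],[-0.3,0,-1],[-0.3,0,0]], "twist": [0,0,0,0,0]}}

```text
time: 23.42
tool_pos: [605.5, -127.7, 122.8]
tcp_rot: [3.138, 0.002, 1.586]
contact_force: [-0.3, 0.3, -0.0]
grip_width: 72.1
finger_force: 0.0
```

>>> {"method": "arm_command", "body": {"gripper": [72,72,72,72,72], "dp": [[0,0,0],[0,0,0],[0,0,0],[0,0,0],[0,0,0]], "twist": [0,0,0,0,0]}}

```text
time: 24.05
tool_pos: [604.4, -127.0, 120.8]
tcp_rot: [-3.141, 0.0, 1.586]
contact_force: [0.5, -0.3, -0.1]
grip_width: 72.3
finger_force: 0.0
```

```bash
python3 look.py 5; python3 - <<'E'
from h import *
o=np.load("o5.npy",allow_pickle=True).item();P=campose("wrist",o);J=(604,-112.2,.015)
Q=[(-25,25),(25,25),(25,-25),(-25,-25)]
u,v=proj(jig2w(J,[[0,0,42]]),P)[0];u0,v0=193,int(proj(jig2w((603.5,-112.3,.015),[[0,0,42]]),P)[0][1])-52
for z in(42,30):print(z,((proj(jig2w(J,[(a,b,z) for a,b in Q]),P)-[int(proj(jig2w((603.5,-112.3,.015),[[0,0,42]]),P)[0][0])-70,v0])*5.714).round(0).tolist())
E
```

```text
{'time': 24.05, 'tool_pos': [604.403, -126.967, 120.793], 'tcp_rot': [-3.141, 0.0, 1.586], 'contact_force': [0.491, -0.284, -0.076], 'moment': [0.004, -0.069, -0.01]}
191 129
42 [[207.0, 108.0], [609.0, 109.0], [596.0, 483.0], [218.0, 483.0]]
30 [[215.0, 91.0], [599.0, 91.0], [587.0, 451.0], [225.0, 451.0]]
```

View pics/w5b.png

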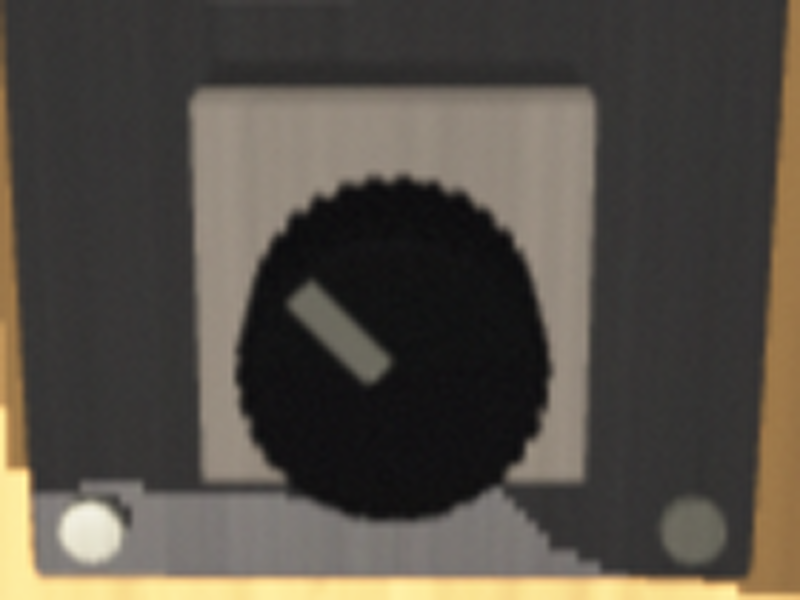

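The stack is now one clean square on the block: (192,90), (596,90), (585,482), (203,482). I'll grip the cap next.

>>> {"method": "arm_command", "body": {"gripper": [72,72,72,72,72], "dp": [[0.59,-0.01,0],[0,0,0.9],[0,0,0.9],[0,0,0.7],[0,0,0.29]], "twist": [0,0,0,0,0]}}

```text
time: 24.72
tool_pos: [603.5, -111.7, 50.2]
tcp_rot: [-3.14, -0.001, 1.586]
contact_force: [-0.9, -0.2, 0.4]
grip_width: 72.5
finger_force: 0.0
```

>>> {"method": "arm_command", "body": {"gripper": [72,60,50,42,38], "dp": [[0,0,0],[0,0,0],[0,0,0],[0,0,0],[0,0,0]], "twist": [0,0,0,0,0]}}

```text
time: 25.35
tool_pos: [604.0, -112.4, 51.4]
tcp_rot: [3.141, 0.0, 1.586]
contact_force: [0.3, 0.0, -0.2]
grip_width: 39.4
finger_force: 0.0
```

>>> {"method": "arm_command", "body": {"gripper": [36,34,32,30,30], "dp": [[0,0,0],[0,0,0],[0,0,0],[0,0,0],[0,0,0]], "twist": [0,0,0,0,0]}}

```text
time: 25.98
tool_pos: [604.1, -112.4, 51.2]
tcp_rot: [3.141, 0.0, 1.586]
contact_force: [0.7, -1.3, -0.9]
grip_width: 33.9
finger_force: 30.0
```

Gripped at 33.9 mm with almost no side force. Now I'll screw it clockwise.

>>> {"method": "arm_command", "body": {"gripper": [30,30,30,30,30], "dp": [[0,0,0],[0,0,0],[0,0,0],[0,0,0],[0,0,0.008]], "twist": [1,1,1,1,1]}}

```text
time: 26.6
tool_pos: [604.0, -112.4, 51.0]
tcp_rot: [3.141, 0.0, 1.147]
contact_force: [1.1, 0.7, 0.2]
grip_width: 33.2
finger_force: 30.0
```

>>> {"method": "arm_command", "body": {"gripper": [30,30,30,30,30], "dp": [[0,0,0],[0,0,0],[0,0,0],[0,0,0],[0,0,0.008]], "twist": [1,1,1,1,1]}}

```text
time: 27.22
tool_pos: [604.0, -112.4, 50.8]
tcp_rot: [3.141, -0.0, 0.711]
contact_force: [-0.9, 0.5, -0.1]
grip_width: 33.3
finger_force: 30.0
```

>>> {"method": "arm_command", "body": {"gripper": [30,30,30,30,30], "dp": [[0,0,0],[0,0,0],[0,0,0],[0,0,0],[0,0,0.008]], "twist": [1,1,1,1,1]}}

```text
time: 27.85
tool_pos: [604.0, -112.3, 50.6]
tcp_rot: [3.141, -0.0, 0.274]
contact_force: [1.2, 0.5, 0.8]
grip_width: 33.1
finger_force: 30.0
```

>>> {"method": "arm_command", "body": {"gripper": [30,30,30,30,30], "dp": [[0,0,0],[0,0,0],[0,0,0],[0,0,0],[0,0,0.008]], "twist": [1,1,1,1,1]}}

```text
time: 28.48
tool_pos: [604.0, -112.3, 50.4]
tcp_rot: [3.142, -0.0, -0.162]
contact_force: [1.0, 0.7, 0.9]
grip_width: 33.3
finger_force: 30.0
```

```bash
cat > s.py <<'E'
from h import *
o=get_obs();print({k:np.round(o[k],3).tolist() for k in("time","tool_pos","tcp_rot","contact_force","moment","grip_width")},o["joint_positions"][5])
E
python3 s.py
```

```text
{'time': 28.475, 'tool_pos': [603.97, -112.322, 50.372], 'tcp_rot': [3.142, -0.0, -0.162], 'contact_force': [1.005, 0.652, 0.875], 'moment': [0.117, -0.056, 0.061], 'grip_width': 33.346} 1.4241721273522263
```

>>> {"method": "arm_command", "body": {"gripper": [30,30,30,30,30], "dp": [[0,0,0],[0,0,0],[0,0,0],[0,0,0],[0,0,0.008]], "twist": [1,1,1,1,1]}}

```text
time: 29.1
tool_pos: [604.0, -112.3, 50.2]
tcp_rot: [-3.142, -0.0, -0.598]
contact_force: [-0.1, 0.3, -0.1]
grip_width: 33.5
finger_force: 30.0
```

>>> {"method": "arm_command", "body": {"gripper": [30,30,30,30,30], "dp": [[0,0,0],[0,0,0],[0,0,0],[0,0,0],[0,0,0]], "twist": [0.4,0.4,0.4,0.2,0]}}

```text
time: 29.72
tool_pos: [604.0, -112.3, 50.2]
tcp_rot: [-3.142, -0.0, -0.718]
contact_force: [1.3, 0.5, -1.3]
grip_width: 33.7
finger_force: 30.0
```

```bash
python3 s.py
```

```text
{'time': 29.725, 'tool_pos': [603.957, -112.29, 50.155], 'tcp_rot': [-3.142, -0.0, -0.718], 'contact_force': [1.297, 0.486, -1.273], 'moment': [0.194, -0.249, -0.001], 'grip_width': 33.697} 1.9799944681736066
```

>>> {"method": "arm_command", "body": {"gripper": [30,30,30,30,30], "dp": [[0,0,0],[0,0,0],[0,0,0],[0,0,0],[0,0,0]], "twist": [0.2,0.2,0.2,0.2,0]}}

```text
time: 30.35
tool_pos: [603.8, -112.2, 50.2]
tcp_rot: [3.141, 0.0, -0.787]
contact_force: [1.0, 1.4, -1.7]
grip_width: 33.5
finger_force: 30.0
```

```bash
python3 s.py
```

```text
{'time': 30.35, 'tool_pos': [603.812, -112.172, 50.157], 'tcp_rot': [3.141, 0.0, -0.787], 'contact_force': [0.973, 1.372, -1.653], 'moment': [0.441, -0.206, 0.615], 'grip_width': 33.469} 2.0497535590298916
```

>>> {"method": "arm_command", "body": {"gripper": [30,30,30,30,30], "dp": [[0,0,0],[0,0,0],[0,0,0],[0,0,0],[0,0,0]], "twist": [0.2,0.2,0.2,0.2,0]}}

```text
time: 30.98
tool_pos: [603.9, -112.3, 50.2]
tcp_rot: [-3.142, 0.0, -0.858]
contact_force: [1.3, 3.5, -0.2]
grip_width: 33.3
finger_force: 30.0
```

```bash
python3 s.py
```

```text
{'time': 30.975, 'tool_pos': [603.9, -112.29, 50.228], 'tcp_rot': [-3.142, 0.0, -0.858], 'contact_force': [1.263, 3.483, -0.236], 'moment': [0.72, -0.058, 0.535], 'grip_width': 33.314} 2.120058101169403
```

The moment rose from 0 to about 0.6 N m and then held, so the cap is on its stop with the pads slipping at yaw -0.858. I'll ease back in small turns to find where the wind-up ends.

>>> {"method": "arm_command", "body": {"gripper": [30,30,30,30,30], "dp": [[0,0,0],[0,0,0],[0,0,0],[0,0,0],[0,0,0]], "twist": [-0.1,0,0,0,0]}}

```text
time: 31.6
tool_pos: [603.9, -112.3, 50.2]
tcp_rot: [-3.142, 0.0, -0.849]
contact_force: [0.3, 4.1, 0.0]
grip_width: 33.1
finger_force: 30.0
```

```bash
python3 s.py
```

```text
{'time': 31.6, 'tool_pos': [603.923, -112.259, 50.21], 'tcp_rot': [-3.142, 0.0, -0.849], 'contact_force': [0.284, 4.064, 0.003], 'moment': [0.878, -0.0, 0.324], 'grip_width': 33.134} 2.1108686883092607
```

>>> {"method": "arm_command", "body": {"gripper": [30,30,30,30,30], "dp": [[0,0,0],[0,0,0],[0,0,0],[0,0,0],[0,0,0]], "twist": [-0.1,0,0,0,0]}}

```text
time: 32.22
tool_pos: [603.9, -112.3, 50.2]
tcp_rot: [3.142, 0.0, -0.84]
contact_force: [0.2, 4.5, -0.4]
grip_width: 33.0
finger_force: 30.0
```

```bash
python3 s.py
```

```text
{'time': 32.225, 'tool_pos': [603.914, -112.301, 50.208], 'tcp_rot': [3.142, 0.0, -0.84], 'contact_force': [0.244, 4.469, -0.387], 'moment': [0.975, 0.037, 0.146], 'grip_width': 33.034} 2.10219830935927
```

>>> {"method": "arm_command", "body": {"gripper": [30,30,30,30,30], "dp": [[0,0,0],[0,0,0],[0,0,0],[0,0,0],[0,0,0]], "twist": [-0.2,0,0,0,0]}}

```text
time: 32.85
tool_pos: [603.9, -112.3, 50.2]
tcp_rot: [3.142, 0.0, -0.822]
contact_force: [-0.2, 5.0, -0.9]
grip_width: 33.3
finger_force: 30.0
```

```bash
python3 s.py
```

```text
{'time': 32.85, 'tool_pos': [603.899, -112.302, 50.206], 'tcp_rot': [3.142, 0.0, -0.822], 'contact_force': [-0.195, 4.968, -0.934], 'moment': [1.017, 0.112, -0.015], 'grip_width': 33.32} 2.084721473508855
```

Wind-up ends at yaw ≈ -0.831, so the target yaw is ≈ 0.742. That is 89.6° to go, counter-clockwise.

>>> {"method": "arm_command", "body": {"gripper": [30,30,30,30,30], "dp": [[0,0,0],[0,0,0],[0,0,-0.004],[0,0,0],[0,0,-0.004]], "twist": [-1,-1,-1,-1,-1]}}

```text
time: 33.48
tool_pos: [603.9, -112.4, 50.4]
tcp_rot: [3.142, 0.0, -0.383]
contact_force: [-0.7, 4.9, -0.4]
grip_width: 33.6
finger_force: 30.0
```

>>> {"method": "arm_command", "body": {"gripper": [30,30,30,30,30], "dp": [[0,0,0],[0,0,0],[0,0,-0.004],[0,0,0],[0,0,-0.004]], "twist": [-1,-1,-1,-1,-1]}}

```text
time: 34.1
tool_pos: [603.9, -112.4, 50.6]
tcp_rot: [3.141, 0.0, 0.053]
contact_force: [-0.1, 3.9, 0.4]
grip_width: 33.4
finger_force: 30.0
```

>>> {"method": "arm_command", "body": {"gripper": [30,30,30,30,30], "dp": [[0,0,0],[0,0,0],[0,0,-0.004],[0,0,0],[0,0,-0.004]], "twist": [-1,-1,-1,-1,-1]}}

```text
time: 34.72
tool_pos: [603.9, -112.5, 50.8]
tcp_rot: [3.141, 0.0, 0.489]
contact_force: [-1.1, 3.7, -0.8]
grip_width: 33.5
finger_force: 30.0
```

>>> {"method": "arm_command", "body": {"gripper": [30,30,30,30,30], "dp": [[0,0,0],[0,0,-0.004],[0,0,0],[0,0,0],[0,0,0]], "twist": [-1,-1,-0.92,0,0]}}

```text
time: 35.35
tool_pos: [603.9, -112.5, 50.9]
tcp_rot: [3.141, 0.0, 0.74]
contact_force: [-0.2, 2.9, 0.5]
grip_width: 33.5
finger_force: 30.0
```

```bash
python3 s.py; python3 look.py 6; python3 - <<'E'
from h import *
o=np.load("o6.npy",allow_pickle=True).item();P=campose("wrist",o);print(proj([[604,-112.2,74.7],[604,-95,74.7]],P))
a=cv2.imread("pics/w6.png");s=capture("scene")[:,:,::-1];d=capture("side")[:,:,::-1]
cv2.imwrite("pics/s6.png",s);cv2.imwrite("pics/d6.png",d)
t=np.hstack([cv2.resize(x,(400,300),interpolation=3) for x in(s,d)])
b=np.hstack([cv2.resize(a[200:350,160:360],(400,300),interpolation=2),cv2.resize(d[205:290,230:343],(400,300),interpolation=2)])
cv2.imwrite("pics/f6.png",np.vstack([t,b]))
E
```

```text
{'time': 35.35, 'tool_pos': [603.912, -112.543, 50.934], 'tcp_rot': [3.141, 0.0, 0.74], 'contact_force': [-0.203, 2.911, 0.45], 'moment': [0.627, 0.09, 0.061], 'grip_width': 33.45} 0.5223067212735774
{'time': 35.35, 'tool_pos': [603.912, -112.543, 50.934], 'tcp_rot': [3.141, 0.0, 0.74], 'contact_force': [-0.203, 2.911, 0.45], 'moment': [0.627, 0.09, 0.061]}
192 188
[[264.02415933 271.7112959 ]
 [235.64151431 248.88107407]]
```

View pics/f6.png

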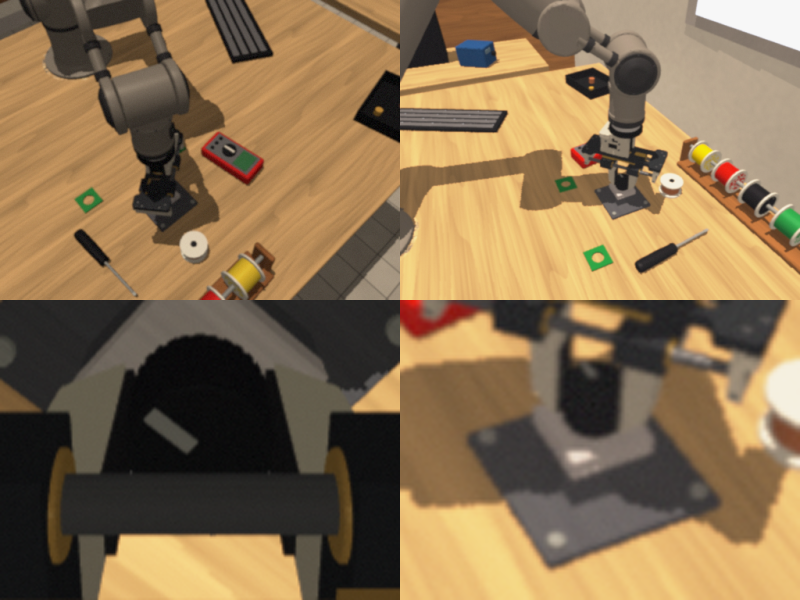

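The bystanders are unmoved, the plates look square, and the fingers hold the cap. The rib runs from about (235,256) to (256,275) in the wrist image. I'll measure its direction.

```bash
python3 - <<'E'
from h import *
for n,z,b in((5,75.1,(200,160,280,225)),(6,74.7,(222,245,265,285))):
    o=np.load(f"o{n}.npy",allow_pickle=True).item();P=campose("wrist",o);a=cv2.cvtColor(cv2.imread(f"pics/w{n}.png"),6)
    u0,v0,u1,v1=b;m=(a[v0:v1,u0:u1]>60).astype(np.uint8)
    k,l,st,c=cv2.connectedComponentsWithStats(m)
    for i in range(1,k):
        if not 30<st[i,4]<400: continue
        ys,xs=np.nonzero(l==i);w=onplane(np.c_[xs+u0,ys+v0],z,P)[:,:2]
        C=np.cov(w.T);e,V=np.linalg.eigh(C);d=V[:,1];t=np.arctan2(d[1],d[0])-.015
        print(n,st[i],w.mean(0).round(1),"len",(np.sqrt(12*e)).round(1),"ang",t%np.pi, np.degrees(t%np.pi))
E
```

```text
5 [63  0 17  9 67] [610.8 -91.8] len [3.9 9.4] ang 2.761030285513088 158.19538246770063
5 [ 41  18  18  18 129] [ 595.8 -107.9] len [ 4.1 13.2] ang 2.324256783176527 133.17010418066826
6 [ 11  10  25  21 207] [ 600.7 -103.4] len [ 3.8 12.8] ang 1.569812428631848 89.94362678778664
```

The rib is at 1.570 rad from jig x, which is a quarter turn off the stop, and the cap is held. Handing in.

```bash
python3 -c "
from plant import *
print(close_job())"
```

```text
the job is handed in; nothing more can be done
None
```

The plates are square on the block. The cap was screwed to its stop, backed off a quarter turn (rib measured at 1.57 rad) and is still held in the fingers. The meter, spool and screwdriver were not touched, and I handed the job in at about 35 s.

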